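# Close a berry-chute lane with the spring-pin gate

## Task

One of the two crates at the foot of the sloping punnet chute is already full. Close the lane that feeds it: pull out the black spring knob on the gate, swing the gate from the middle hole across to the hole on the full crate's side, and let the pin snap fully home there. Let go, and do not knock over or shift the things standing about on the table.

Things in the scene. Friction and masses are not known exactly. Their poses are not given: they have to be found in the camera images.
- chute: Fixed steel chute: plate 340 x 280 mm sloping 35 deg, falling to its -x side, where the crates stand and roughly the robot (yaw within 0.25 rad). Origin on the table under the knob; z up, +x uphill, +y left looking uphill. Slope's normal, along which pin and knob stand: (-0.574, 0, 0.819); uphill in the plate: (0.819, 0, 0.574). Side rims 20 mm high, 140 mm off the middle line.
- gate (a joint): Swing of the gate, rad: an upright aluminium blade, 22 mm high, 6 mm thick, 2 mm off the plate, that trails downhill from its pivot; tip 190 mm from the pivot. 0: middle hole, straight downhill. Positive: swung to the chute's +y side. Holes at -0.5, 0 and +0.5; stops at +-0.535. Stiff (0.12 N m): stays where left. The pin has 1.5 mm play and centres itself from about 3 mm off.
- plunger (a joint): How far the pin is pulled out along the slope's normal, m. 0: fully home in a hole; 0.018: its stop. The pin reaches 11 mm into the hole, so draw it more than 0.011 to let the gate swing; 0.014 is ample. The spring pulls it back with 3.5 N at home, 8 N at the stop. Let go between holes, it rests on the plate at about 0.011.
- knob_center (a point): Centre of the black knob on the plunger: cylinder 28 mm in diameter, 26 mm long, axis (z) along the slope's normal, with a 10 mm gap down to the gate's boss (26 mm diameter, top 23 mm under this point). 47 mm off the plate with the pin home, 120 mm from the pivot; moves with pin and gate. The knob spins freely on its stem, so the hand need not turn as the gate swings.
- gate_pivot (a point): Centre of the gate's pivot, at the surface of the sloping plate. Its z axis is the slope's normal, its -x axis points along the blade to the tip.
- hole_left (a point): Mouth of the hole (13 mm) on the chute's +y side, at the plate's surface, 120 mm from the pivot. From each hole a black line, 4 mm wide and 45 mm long, runs on downhill along the way the blade will point.
- hole_middle (a point): Mouth of the middle hole, where the pin starts.
- hole_right (a point): Mouth of the hole on the chute's -y side.
- full_crate_center (a point): Centre (half-way up) of the full white crate, 140 x 250 mm and 100 mm high, heavy, packed with clear punnets of dark berries. It stands at the foot of one lane of the chute, on its +y or -y side.
- empty_crate_center (a point): Centre (half-way up) of the like crate that is empty, at the foot of the other lane.
- punnet: Bystander: closed clear punnet, 108 x 108 mm, 42 mm high, loose on the table; origin under its centre.
- spray_bottle: Bystander: white bottle, 64 mm diameter, 160 mm high, loose; origin under its centre.
- label_roll: Bystander: roll of paper labels lying flat, 90 mm diameter, 40 mm high, loose; origin under its centre.
- lamp_bar (a point): Middle of the lower edge, on the downhill side, of a fixed white lamp bar across the chute: 40 mm deep uphill from here, 38 mm high, 370 mm long along the chute's y, on two posts. It is 28 mm uphill of and 95 mm above the knob: a gripper held upright over the knob strikes it. Hold the tool along the slope's normal, fingers closing along the chute's y.

How it is judged:
On the way:
1. the pin is pulled out of the middle hole (value of joint plunger above 0.009 m and value of joint gate between -0.1 and 0.1 rad), for 0.05 s.
At the end, for the whole second after the job is handed in: The gate stands in the hole on the full crate's side (0.46 to 0.53 rad from the middle, towards that side), at rest, with the pin home to within 3 mm (((y of full_crate_center in the frame of chute above 0 m and value of joint gate between 0.46 and 0.53 rad) or (y of full_crate_center in the frame of chute below 0 m and value of joint gate between -0.53 and -0.46 rad)) and value of joint plunger below 0.003 m and velocity of joint gate between -0.05 and 0.05 rad/s); the robot touches nothing.
It fails at once if the loose punnet, bottle or label roll was shifted more than 25 mm or tipped (distance of any of punnet, spray_bottle, label_roll from where it was at the start of the episode above 0.025 m or angle between any of spray_bottle, punnet's own z axis and vertical above 0.5 rad).
It also fails if it takes over 38 s, if anything falls off the work surface, if the arm or the gripper's body presses on something with over 40 N, if the wrist force passes 120 N, or if a joint passes its speed limit or range.

## Robot

A 7-joint arm with a two-finger parallel gripper is mounted at the origin on the work surface. World frame = base frame: x ahead of the robot, y to its left, z up, the work surface at z = 0. Lengths are in m, angles in rad, forces in N, time in s.
With the tool pointing down it reaches from about 0.4 to 0.85 m from the base axis. Payload 10.4 kg.
Tool frame: the origin (TCP) lies on the front face of the gripper's body, between the roots of the fingers; the fingertips stand 70 mm ahead of it and the grasp point (between the pads) lies 51 mm ahead of it (grasp_offset is the distance from the TCP to the grasp point, in m); z points along the fingers, y is the direction in which the jaws open and shut (so a half turn about z gives the same grasp; the last joint's range is limited). The gripper opens to 87 mm and grips with 3 to 60 N. Pads are 19 mm wide; open, the fingers measure 117 mm over their backs; the gripper's body (75 mm by 190 mm) begins 51 mm behind the grasp point.
Start: joints at [-1.197, 0.332, -0.065, 1.46, 0.022, 1.35, -0.088], TCP at [0.242, 0.576, 0.292] pointing down, gripper open.
Joint ranges: [-2.6, 2.6], [-0.5, 2.12], [-1.47, 1.34], [0.16, 2.42], [-1.27, 4.41], [0.06, 2.06], [-2.6, 2.6]. Speed limits (rad/s): [2.22, 2.22, 2.79, 2.79, 3.14, 3.14, 3.14].

## Interface

Orientations are given as a unit quaternion [x, y, z, w].
In Python, from bench import * gives the robot as it stands. The module is installed in compiled form; this text tells all that it offers.
- The arm moves only by the tool arm_command, never from a script. Its argument "commands" is a list of rows, each a list of 3 entries, a list of its own where there are three numbers: the opening in per cent of the stroke, from 0 (shut) to 100 (fully open), then the shift along the tool's x, y, z in m, then the turn, a rotation vector about the tool's x, y, z in rad. A call has exactly 10 rows; each row is the pose to reach, as a shift and turn from the pose commanded when the call began, along the tool's axes at that moment; what a row does not reach only later rows make up. A row lasts 1/12 s, in which the tool goes at most 41.7 mm and 7.16 degrees, less where a joint would pass 70% of its speed; a pose out of reach is approached as far as the arm can. A call with a gripper value outside its range is refused whole. The fingers move at their own pace and stop on an object; "squeeze" is the grip in N (left out, the last holds). Time passes only in rows, so rows that repeat a pose let the fingers close, or fill a call up. It gives the time, the measured TCP pose, the force and the opening at its end, in the units of the state.
- read_state(): the state, without advancing time (a new reading comes with each control period).
- camera(name): name is "scene" or "top" or "wrist"; returns a dict with "pixels" (384x512x3 uint8, red, green, blue), "fx", "fy", "cx", "cy" (pixels), "rvec" (rotation vector, rad) and "tvec" (3), from world to camera coordinates, as OpenCV has them; the wrist camera has in their place "mount" (4x4, takes a point from camera to tool coordinates, whose origin is the TCP and whose axes are the flange's). Camera axes: x right, y down, z forward; pixel columns grow to the right and rows downward; lengths in m; the calibration is good to about 2 mm. A picture is of the moment at which its call begins: read the wrist's pose just before it. There is no depth.
- close_job(): hands the job in, once; it reports no verdict.
The state is a dict: "time": time; "joint_positions": joint angles; "joint_vel": joint speeds; "joint_torque": joint torques, N m; "ee_pos": TCP position; "eef_rot": TCP orientation; "ft_force": force on the tool from outside, world axes, zero at the start; "torque": the same for the moment, N m; "width": finger opening in m.
Only numpy, scipy, OpenCV 4.12 (cv2) and the standard library are available. Lean on these libraries where they do the work, as an engineer would, in place of code of your own. Each camera call takes 0.05 s, during which the arm holds its last target.

## Working session

There is one attempt and no reset: what is moved stays moved. The work goes in short steps, Python scripts to look and compute and a tool call to move; the robot and the scene stay as the last step left them, time stands still between calls to the robot, and variables do not carry over. Pictures are saved under pics/ and viewed, and the job is handed in when it is done.

Besides the shell and the picture viewer there is one more tool, called after "Emit:" by a JSON object that holds its "api" and its "payload". arm_command: Moves the arm, as the interface text tells. Its arguments: {"type":"object","properties":{"commands":{"type":"array","items":{"type":"array"}},"squeeze":{"type":"number"}},"required":["commands"]}

```bash
mkdir -p pics; cat > h.py <<'E'
from bench import *
import numpy as np, cv2
from scipy.spatial.transform import Rotation as R
def snap(n,f):
    c=camera(n); cv2.imwrite('pics/'+f,cv2.cvtColor(c['pixels'],cv2.COLOR_RGB2BGR)); return c
E
python3 - <<'E'
from h import *
import pickle
s=read_state(); print(s)
d={}
for n in ['scene','top','wrist']:
    d[n]=snap(n,n+'0.png'); print(n,{k:v for k,v in d[n].items() if k!='pixels'})
pickle.dump((s,d),open('d0.pkl','wb'))
E
```

```text
{'time': 0.0, 'joint_positions': array([-1.19659575,  0.33289798, -0.06469542,  1.46094884,  0.02161976,
        1.34985624, -0.08849228]), 'joint_vel': array([4.42187155e-04, 1.35077811e-04, 2.63397650e-04, 3.10125817e-05,
       2.15072075e-03, 9.42838985e-05, 5.05660917e-04]), 'joint_torque': array([ 8.21116828e-05, -6.23238158e+01,  2.46609282e-02, -3.89910650e+01,
       -6.13791542e-02,  3.93967715e-02,  1.78787632e-04]), 'ee_pos': array([0.24144374, 0.57617876, 0.29143395]), 'eef_rot': array([ 1.97087050e-01,  9.80385738e-01, -7.00336566e-04, -9.77899365e-05]), 'ft_force': array([ 0.51489279, -0.1774741 , -1.32615591]), 'torque': array([-0.00571373,  0.0106313 ,  0.04023482]), 'width': 0.08687264055183393}
scene {'fx': 466.1631368248366, 'fy': 466.1631368248366, 'cx': 253.56752740703072, 'cy': 190.019793720104, 'rvec': array([ 2.77725609,  0.14770017, -0.02175356]), 'tvec': array([-0.57690243, -0.00373588,  1.81979621])}
top {'fx': 381.97625543936385, 'fy': 381.97625543936385, 'cx': 260.9326843883444, 'cy': 189.9698040618179, 'rvec': array([ 2.17414154, -2.14907652,  0.15609805]), 'tvec': array([-0.01175226,  0.58631735,  1.5405051 ])}
wrist {'fx': 309.11009699510896, 'fy': 309.11009699510896, 'cx': 259.75961793507514, 'cy': 191.1136454311143, 'mount': array([[ 4.91529370e-04, -9.57670437e-01, -2.87866450e-01,
         7.96678712e-02],
       [ 9.99999878e-01,  4.83224771e-04,  9.99047740e-05,
         1.82864584e-03],
       [ 4.34283509e-05, -2.87866464e-01,  9.57670558e-01,
        -9.17519534e-02],
       [ 0.00000000e+00,  0.00000000e+00,  0.00000000e+00,
         1.00000000e+00]])}
```

View pics/scene0.png

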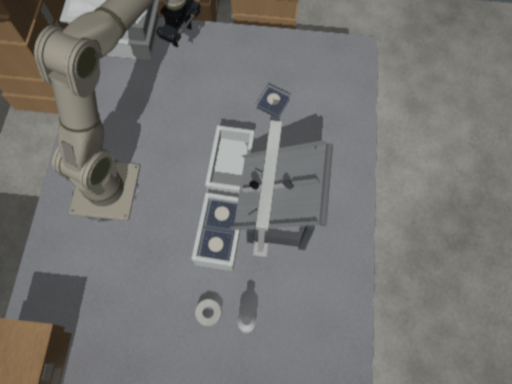

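View pics/top0.png

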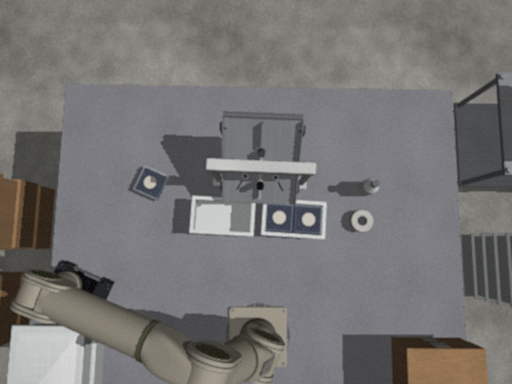

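View pics/wrist0.png

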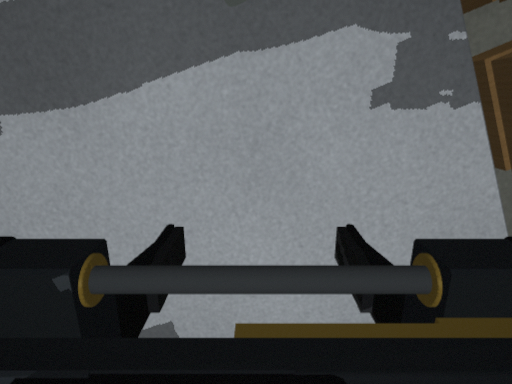

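The full crate is on the chute's −y side (right in the top view, px ~(294,219)), the empty one at (222,216), and the knob at about (260,186). I'll zoom in to measure.

```bash
python3 - <<'E'
import cv2
a=cv2.imread('pics/top0.png')[100:250,180:340]; b=cv2.imread('pics/scene0.png')[110:280,185:340]
cv2.imwrite('pics/topz.png',cv2.resize(a,None,fx=5,fy=5,interpolation=cv2.INTER_CUBIC)[:600])
cv2.imwrite('pics/topz.png',cv2.resize(a,(640,600),interpolation=cv2.INTER_CUBIC))
cv2.imwrite('pics/scz.png',cv2.resize(b,(542,595),interpolation=cv2.INTER_CUBIC))
E
```

```text
(no output)
```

View pics/topz.png

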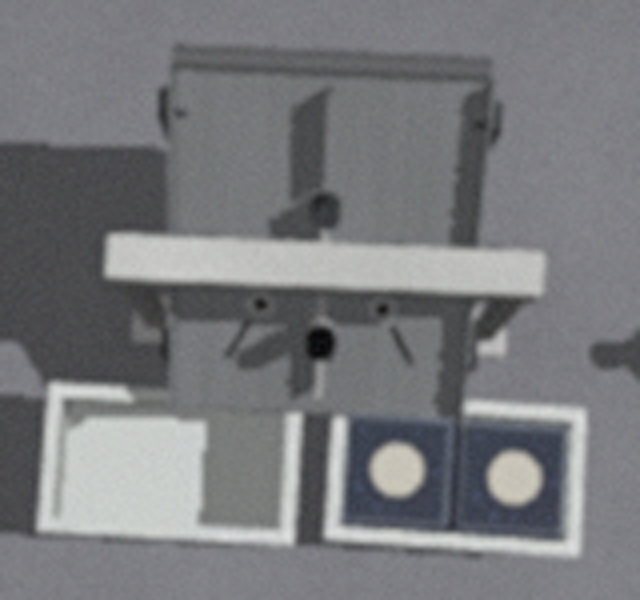

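View pics/scz.png

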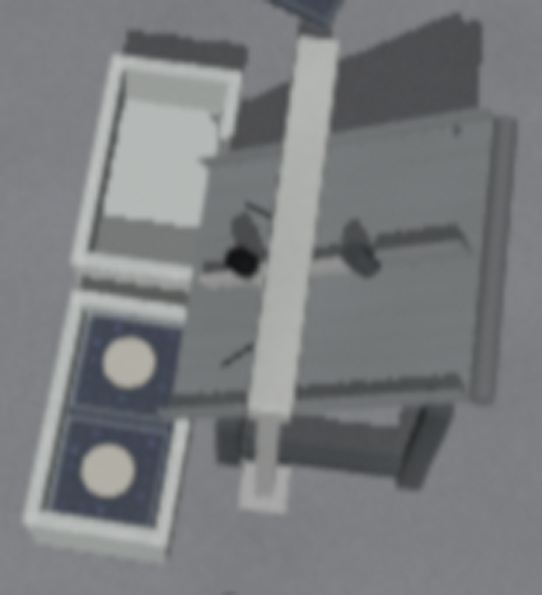

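```bash
cat > fit.py <<'E'
import numpy as np, cv2, pickle
from scipy.optimize import least_squares
from scipy.spatial.transform import Rotation as R
s,d=pickle.load(open('d0.pkl','rb'))
def proj(n,P):
    c=d[n];K=np.array([[c['fx'],0,c['cx']],[0,c['fy'],c['cy']],[0,0,1]])
    return cv2.projectPoints(np.array(P,float).reshape(-1,3),c['rvec'],c['tvec'],K,None)[0].reshape(-1,2)
for n in ['scene','top']:
    c=d[n];print(n,'cam at',-R.from_rotvec(c['rvec']).as_matrix().T@c['tvec'])
n_=np.array([-.574,0,.819]);u=np.array([.819,0,.574]);y_=np.array([0,1,0])
def hole(a,r=.12): return -0.047*n_+.12*u-r*(np.cos(a)*u-np.sin(a)*y_)
# chute pts relative to knob
b=lambda x,y,z:np.array([.028+x,y,.095+z])
T=lambda x,y:(180+x/4,100+y/4)
S=lambda x,y:(185+x/3.4968,110+y/3.5)
obs=[('top',b(.04,.185,.038),T(107,233)),('top',b(.04,-.185,.038),T(546,252)),
('top',hole(.5),T(260,304)),('top',hole(-.5),T(382,310)),('top',np.zeros(3),T(320,343)),
('top',hole(.5,.165),T(229,356)),('top',hole(-.5,.165),T(411,364)),
('scene',b(0,.185,.038),S(300,38)),('scene',b(.04,.185,.038),S(340,42)),('scene',b(.04,-.185,.038),S(290,418)),
('scene',np.zeros(3),S(242,262)),('scene',hole(-.5,.165),S(222,367))]
def world(p,P): return np.array([p[0],p[1],p[3]])+R.from_euler('z',p[2]).apply(P)
def f(p): return np.concatenate([proj(n,world(p,P))[0]-o for n,P,o in obs])
if __name__=='__main__':
    r=least_squares(f,[.65,0,0,.2],loss='soft_l1'); print(r.x); print(np.round(f(r.x).reshape(-1,2),2)); np.save('p.npy',r.x)
E
python3 fit.py
```

```text
scene cam at [ 0.63564467 -0.58189991  1.7034779 ]
top cam at [0.38304751 0.01764611 1.60312986]
[ 5.80186204e-01  1.31651635e-04 -3.57829754e-02  1.98565342e-01]
[[ 0.4  -0.14]
 [-0.37  0.42]
 [ 0.49  0.27]
 [ 0.19  0.24]
 [ 0.23  0.3 ]
 [ 2.35 -3.75]
 [-2.13 -3.77]
 [-0.71 -0.01]
 [-0.23  0.36]
 [-0.43 -0.9 ]
 [-0.41  0.55]
 [ 3.95 -2.95]]
```

```bash
sed -i "/hole(.*\.165)/d" fit.py; sed -i "s/^('scene',np.zeros(3),S(242,262)).*/('scene',np.zeros(3),S(242,262))]/" fit.py; sed -n 20,28p fit.py; cat > go.py <<'E'
from h import *
import sys
def tgt(off,a=0.0,du=0,dy=0,p=np.load('p.npy')):
    n=np.array([-.5736,0,.8192]);u=np.array([.8192,0,.5736]);y=np.array([0,1.,0])
    Y=R.from_euler('z',p[2])
    k=.12*(1-np.cos(a))*u+.12*np.sin(a)*y+du*u+dy*y
    P=np.array([p[0],p[1],p[3]])+Y.apply(k+n*(.051+off))
    z=-n; x=np.cross(y,z)
    return P, Y*R.from_matrix(np.stack([x,y,z],1))
def delta(*a,**k):
    s=read_state(); P,Q=tgt(*a,**k); R0=R.from_quat(s['eef_rot'])
    print('t',s['time'],'tcp',s['ee_pos'].round(4),'goal',P.round(4),'shift',R0.inv().apply(P-s['ee_pos']).round(4),'turn',(R0.inv()*Q).as_rotvec().round(4),'w',s['width'],'F',s['ft_force'].round(2))
E
grep -c . fit.py; python3 - <<'E'
E
python3 fit.py; python3 -c "
from go import *
delta(.13)"
```

```text
def f(p): return np.concatenate([proj(n,world(p,P))[0]-o for n,P,o in obs])
if __name__=='__main__':
    r=least_squares(f,[.65,0,0,.2],loss='soft_l1'); print(r.x); print(np.round(f(r.x).reshape(-1,2),2)); np.save('p.npy',r.x)
22
t 0.15 tcp [0.2414 0.5763 0.2917] goal [0.4764 0.0038 0.3468] shift [-0.4379 -0.4372 -0.0547] turn [-0.1113 -0.6043 -0.3493] w 0.08731753990118697 F [-0.12  0.03  0.79]  File "fit.py", line 16
    obs=[('top',b(.04,.185,.038),T(107,233)),('top',b(.04,-.185,.038),T(546,252)),
        ^
SyntaxError: '[' was never closed
```

```bash
python3 - <<'E'
t=open('fit.py').read()
i=t.index('def world')
t=t[:i]+"('scene',b(0,.185,.038),S(300,38)),('scene',b(.04,.185,.038),S(340,42)),('scene',b(.04,-.185,.038),S(290,418)),\n('scene',np.zeros(3),S(242,262))]\n"+t[i:]
open('fit.py','w').write(t)
E
sed -n 14,22p fit.py
python3 fit.py; python3 -c "
from go import *
delta(.13)"
```

```text
T=lambda x,y:(180+x/4,100+y/4)
S=lambda x,y:(185+x/3.4968,110+y/3.5)
obs=[('top',b(.04,.185,.038),T(107,233)),('top',b(.04,-.185,.038),T(546,252)),
('top',hole(.5),T(260,304)),('top',hole(-.5),T(382,310)),('top',np.zeros(3),T(320,343)),
('scene',b(0,.185,.038),S(300,38)),('scene',b(.04,.185,.038),S(340,42)),('scene',b(.04,-.185,.038),S(290,418)),
('scene',b(0,.185,.038),S(300,38)),('scene',b(.04,.185,.038),S(340,42)),('scene',b(.04,-.185,.038),S(290,418)),
('scene',np.zeros(3),S(242,262))]
def world(p,P): return np.array([p[0],p[1],p[3]])+R.from_euler('z',p[2]).apply(P)
def f(p): return np.concatenate([proj(n,world(p,P))[0]-o for n,P,o in obs])
scene cam at [ 0.63564467 -0.58189991  1.7034779 ]
top cam at [0.38304751 0.01764611 1.60312986]
[ 5.81409148e-01  3.37047353e-04 -3.52747851e-02  1.98654367e-01]
[[ 0.33 -0.48]
 [-0.44  0.04]
 [ 0.43 -0.04]
 [ 0.14 -0.09]
 [ 0.18 -0.03]
 [-0.36 -0.05]
 [ 0.12  0.32]
 [ 0.01 -0.93]
 [-0.36 -0.05]
 [ 0.12  0.32]
 [ 0.01 -0.93]
 [-0.06  0.52]]
t 0.15 tcp [0.2414 0.5763 0.2917] goal [0.4777 0.004  0.3469] shift [-0.439  -0.4366 -0.0548] turn [-0.1114 -0.6043 -0.3498] w 0.08731753990118697 F [-0.12  0.03  0.79]
```

Emit:
{"api": "arm_command", "payload": {"commands": [[100, [-0.015, -0.015, -0.003], [-0.004, -0.02, -0.012]], [100, [-0.035, -0.035, -0.006], [-0.009, -0.05, -0.028]], [100, [-0.06, -0.06, -0.01], [-0.016, -0.085, -0.05]], [100, [-0.085, -0.085, -0.015], [-0.022, -0.12, -0.07]], [100, [-0.11, -0.11, -0.02], [-0.028, -0.15, -0.088]], [100, [-0.135, -0.135, -0.025], [-0.035, -0.185, -0.108]], [100, [-0.16, -0.16, -0.03], [-0.041, -0.22, -0.128]], [100, [-0.185, -0.185, -0.035], [-0.047, -0.255, -0.147]], [100, [-0.21, -0.21, -0.04], [-0.053, -0.29, -0.168]], [100, [-0.235, -0.235, -0.045], [-0.06, -0.325, -0.188]]]}}

```text
time: 0.98
ee_pos: [0.3678, 0.2672, 0.3373]
eef_rot: [0.101, 0.981, -0.003, 0.165]
ft_force: [0.9, 0.3, 0.1]
width: 0.0869
```

```bash
python3 -c "
from go import *
delta(.13)"
```

```text
t 0.9833 tcp [0.3678 0.2672 0.3373] goal [0.4777 0.004  0.3469] shift [-0.1569 -0.2355  0.0366] turn [-0.0504 -0.2775 -0.1611] w 0.08691051239594495 F [0.88 0.34 0.15]
```

Emit:
{"api": "arm_command", "payload": {"commands": [[100, [-0.018, -0.026, 0.004], [-0.006, -0.031, -0.018]], [100, [-0.036, -0.053, 0.008], [-0.011, -0.062, -0.036]], [100, [-0.054, -0.08, 0.012], [-0.017, -0.093, -0.054]], [100, [-0.072, -0.108, 0.017], [-0.023, -0.125, -0.073]], [100, [-0.09, -0.135, 0.021], [-0.029, -0.157, -0.092]], [100, [-0.108, -0.162, 0.025], [-0.034, -0.188, -0.11]], [100, [-0.125, -0.188, 0.029], [-0.04, -0.22, -0.128]], [100, [-0.14, -0.21, 0.033], [-0.045, -0.247, -0.144]], [100, [-0.15, -0.225, 0.035], [-0.048, -0.265, -0.154]], [100, [-0.157, -0.2355, 0.0366], [-0.0504, -0.2775, -0.161]]]}}

```text
time: 1.82
ee_pos: [0.4773, 0.0034, 0.3465]
eef_rot: [0.018, 0.954, -0.005, 0.3]
ft_force: [-0.5, 0.3, 0.2]
width: 0.0868
```

```bash
python3 -c "
from go import *
delta(.13)
import pickle
s=read_state();c=snap('wrist','w1.png');pickle.dump((s,c),open('w1.pkl','wb'))"
```

```text
t 1.8167 tcp [0.4773 0.0034 0.3465] goal [0.4777 0.004  0.3469] shift [-0.0005  0.0007 -0.0001] turn [-0.0006 -0.0005 -0.0031] w 0.0867776034008482 F [-0.51  0.28  0.25]
```

View pics/w1.png

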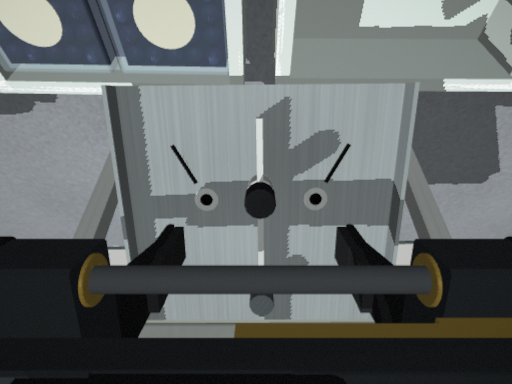

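The wrist view shows the knob at about (260,200), the holes at (206,199) and (316,199), and the full crate on the −y (left) side. I'll check these against the fit.

```bash
cat > chk.py <<'E'
from h import *
import pickle, fit
p=np.load('p.npy'); s,c=pickle.load(open('w1.pkl','rb'))
M=c['mount']; Q=R.from_quat(s['eef_rot'])
def pw(P):
    t=Q.inv().apply(P-s['ee_pos']); k=M[:3,:3].T@(t-M[:3,3]); return np.array([c['fx']*k[0]/k[2]+c['cx'],c['fy']*k[1]/k[2]+c['cy'],k[2]])
for nm,P in [('knobtop',.013*fit.n_),('knob',np.zeros(3)),('L',fit.hole(.5)),('R',fit.hole(-.5)),('Lend',fit.hole(.5,.165)),('Rend',fit.hole(-.5,.165))]:
    print(nm,pw(fit.world(p,P)).round(3))
a=c['pixels'][130:230,160:360]
cv2.imwrite('pics/w1z.png',cv2.cvtColor(cv2.resize(a,(800,400),interpolation=cv2.INTER_CUBIC),cv2.COLOR_RGB2BGR))
E
python3 chk.py
```

```text
scene cam at [ 0.63564467 -0.58189991  1.7034779 ]
top cam at [0.38304751 0.01764611 1.60312986]
knobtop [258.374 193.238   0.272]
knob [258.44  189.086   0.284]
L [312.043 189.796   0.333]
R [205.352 190.057   0.333]
Lend [3.34501e+02 1.53372e+02 3.22000e-01]
Rend [182.637 153.764   0.322]
```

View pics/w1z.png

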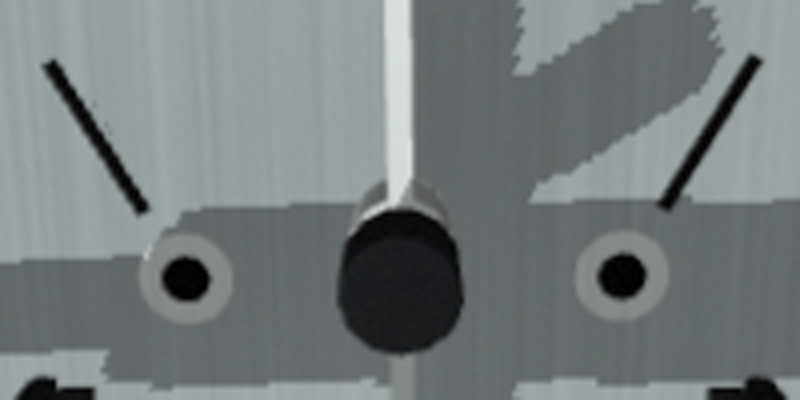

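```bash
cat >> chk.py <<'E'
from scipy.optimize import least_squares
h=fit.hole
W=[(.013*fit.n_,(260,203.3)),(h(.5),(315.4,199)),(h(-.5),(206.5,199.3)),(h(.5,.165),(160+757/4,130+57/4)),(h(-.5,.165),(160+46/4,130+62/4))]
def g(p,wt=1,ov=1): return np.concatenate([ov*fit.f(p),wt*np.concatenate([pw(fit.world(p,P))[:2]-o for P,o in W])])
W4=W[:3]
for drop,ov in ((0,1),(0,.02),(1,1),(1,.02)):
    if drop: W=W4
    r=least_squares(lambda p:g(p,.5,ov),p,loss='soft_l1'); print(r.x.round(4)); print(g(r.x,1,1).reshape(-1,2).round(1).tolist())
E
python3 chk.py
```

```text
scene cam at [ 0.63564467 -0.58189991  1.7034779 ]
top cam at [0.38304751 0.01764611 1.60312986]
knobtop [258.374 193.238   0.272]
knob [258.44  189.086   0.284]
L [312.043 189.796   0.333]
R [205.352 190.057   0.333]
Lend [3.34501e+02 1.53372e+02 3.22000e-01]
Rend [182.637 153.764   0.322]
[ 5.810e-01  5.000e-04 -3.680e-02  2.047e-01]
[[0.1, -0.8], [-0.2, -0.1], [0.4, -0.2], [0.2, -0.2], [0.2, -0.1], [-0.3, -1.0], [0.2, -0.6], [-0.2, -1.5], [-0.3, -1.0], [0.2, -0.6], [-0.2, -1.5], [-0.2, -0.2], [-1.5, -4.9], [-2.6, -5.0], [-1.7, -5.1], [-13.7, 13.1], [10.3, 12.0]]
[ 0.5497  0.003  -0.0283  0.232 ]
[[-2.2, 7.2], [0.3, 7.1], [-0.7, 7.0], [-0.2, 6.8], [-0.5, 7.4], [-9.9, -6.8], [-9.2, -6.5], [-9.7, -6.1], [-9.9, -6.8], [-9.2, -6.5], [-9.7, -6.1], [-9.2, -4.7], [0.1, -0.8], [6.9, -2.7], [-7.8, -2.2], [-0.5, 9.7], [0.3, 9.8]]
[ 5.814e-01  1.000e-04 -3.690e-02  2.082e-01]
[[0.1, -1.2], [0.1, -0.5], [0.5, -0.5], [0.4, -0.5], [0.3, -0.4], [-0.2, -1.4], [0.4, -1.0], [0.0, -1.7], [-0.2, -1.4], [0.4, -1.0], [0.0, -1.7], [-0.0, -0.4], [-1.9, -1.2], [-2.7, -2.0], [-2.4, -2.2]]
[ 0.5821  0.002  -0.0256  0.2099]
[[-0.8, -0.9], [-0.6, -1.4], [-0.2, -0.6], [-0.2, -0.9], [-0.2, -0.7], [-0.5, -2.3], [0.1, -2.0], [1.0, -2.6], [-0.5, -2.3], [0.1, -2.0], [1.0, -2.6], [0.2, -1.1], [0.3, 0.8], [-0.2, -0.8], [-0.1, -0.2]]
```

```bash
python3 -c "
import numpy as np
np.save('p.npy',[.582,.001,-.030,.2087])
from importlib import reload
from go import *
delta(.05)"
```

```text
t 1.8667 tcp [0.4777 0.0019 0.3465] goal [0.5241 0.0027 0.2914] shift [-0.0063  0.0026  0.0717] turn [-0.0044 -0.0001 -0.0083] w 0.08699439794904401 F [ 1.48 -2.73  0.58]
```

Emit:
{"api": "arm_command", "payload": {"commands": [[100, [-0.001, 0.0, 0.007], [0, 0, 0]], [100, [-0.001, 0.0, 0.015], [0, 0, -0.002]], [100, [-0.002, 0.001, 0.024], [0, 0, -0.003]], [100, [-0.003, 0.001, 0.034], [0, 0, -0.004]], [100, [-0.004, 0.001, 0.044], [0, 0, -0.006]], [100, [-0.005, 0.001, 0.054], [-0.001, 0, -0.007]], [100, [-0.006, 0.001, 0.063], [-0.001, 0, -0.008]], [100, [-0.006, 0.001, 0.069], [-0.002, 0, -0.008]], [100, [-0.006, 0.001, 0.072], [-0.002, 0, -0.008]], [100, [-0.006, 0.001, 0.072], [-0.002, 0, -0.008]]]}}

```text
time: 2.7
ee_pos: [0.5233, 0.0052, 0.2901]
eef_rot: [0.013, 0.954, -0.006, 0.299]
ft_force: [-0.7, 0.1, -0.6]
width: 0.0871
```

```bash
python3 -c "
from go import *
delta(.05);delta(.05)
import pickle
s=read_state();c=snap('wrist','w2.png');delta(.05);pickle.dump((s,c),open('w2.pkl','wb'))
a=c['pixels'][130:330,130:400]
cv2.imwrite('pics/w2z.png',cv2.cvtColor(cv2.resize(a,None,fx=2.9,fy=2.9,interpolation=cv2.INTER_CUBIC),cv2.COLOR_RGB2BGR))"
```

```text
t 2.7 tcp [0.5233 0.0052 0.2901] goal [0.5241 0.0027 0.2914] shift [-0.0015 -0.0025 -0.0006] turn [-0.0017 -0.0028  0.003 ] w 0.08712479026976892 F [-0.68  0.08 -0.6 ]
t 2.7 tcp [0.5233 0.0052 0.2901] goal [0.5241 0.0027 0.2914] shift [-0.0015 -0.0025 -0.0006] turn [-0.0017 -0.0028  0.003 ] w 0.08712479026976892 F [-0.68  0.08 -0.6 ]
t 2.75 tcp [0.5233 0.0052 0.2907] goal [0.5241 0.0027 0.2914] shift [-0.0011 -0.0024 -0.0001] turn [-0.0015 -0.0021  0.0028] w 0.08698216681864715 F [ 0.01 -0.96  0.53]
```

View pics/w2z.png

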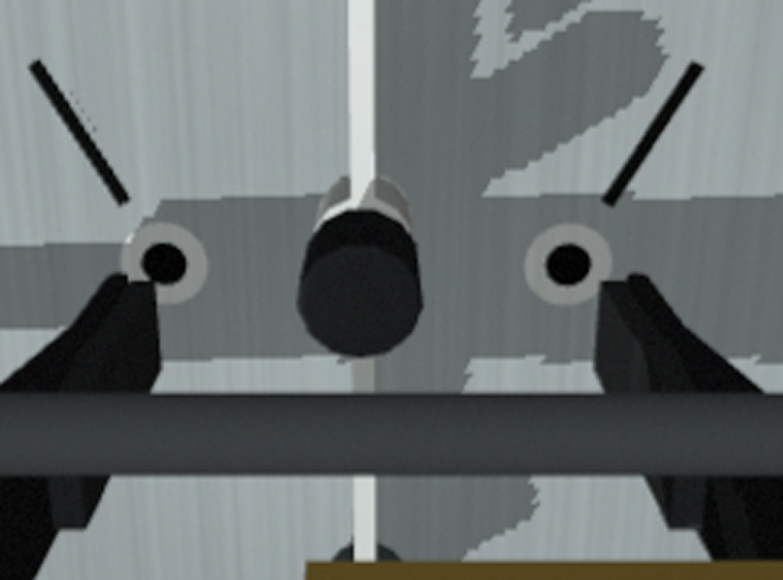

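```bash
cat > chk2.py <<'E'
from h import *
import pickle, fit
from scipy.optimize import least_squares
s,c=pickle.load(open('w2.pkl','rb')); M=c['mount']; Q=R.from_quat(s['eef_rot'])
def pw(P):
    t=Q.inv().apply(P-s['ee_pos']); k=M[:3,:3].T@(t-M[:3,3]); return np.array([c['fx']*k[0]/k[2]+c['cx'],c['fy']*k[1]/k[2]+c['cy']])
z=lambda x,y:(130+(x-1)/2.9,130+(y-1)/2.9)
h=fit.hole
W=[(.013*fit.n_,z(361,301)),(h(.5),z(568,264)),(h(-.5),z(163,263))]
p=np.load('p.npy')
g=lambda p:np.concatenate([pw(fit.world(p,P))-o for P,o in W])
print(g(p).round(2))
r=least_squares(g,p);print(r.x.round(4),g(r.x).round(2))
E
python3 chk2.py
```

```text
scene cam at [ 0.63564467 -0.58189991  1.7034779 ]
top cam at [0.38304751 0.01764611 1.60312986]
[-1.15 -0.89 -1.55 -1.46 -0.5  -1.63]
[ 0.5812  0.0018 -0.0278  0.2103] [-0.01  0.67 -0.09 -0.44  0.09 -0.45]
```

```bash
python3 -c "
import numpy as np
np.save('p.npy',[.5815,.0016,-.029,.2098])
from go import *
delta(.003)"
```

```text
t 2.75 tcp [0.5233 0.0052 0.2907] goal [0.5505 0.0025 0.254 ] shift [-0.0015 -0.0018  0.0457] turn [-0.002  -0.0021  0.0019] w 0.08698216681864715 F [ 0.01 -0.96  0.53]
```

Emit:
{"api": "arm_command", "payload": {"commands": [[100, [0, -0.001, 0.004], [0, 0, 0]], [100, [0, -0.001, 0.009], [0, 0, 0]], [100, [-0.001, -0.002, 0.015], [0, 0, 0]], [100, [-0.001, -0.002, 0.021], [0, 0, 0]], [100, [-0.001, -0.002, 0.027], [0, 0, 0]], [100, [-0.001, -0.002, 0.033], [0, 0, 0]], [100, [-0.001, -0.002, 0.039], [0, 0, 0]], [100, [-0.001, -0.002, 0.043], [0, 0, 0]], [100, [-0.001, -0.002, 0.045], [0, 0, 0]], [100, [-0.001, -0.002, 0.045], [0, 0, 0]]]}}

```text
time: 3.58
ee_pos: [0.5499, 0.0021, 0.2542]
eef_rot: [0.013, 0.954, -0.006, 0.3]
ft_force: [1.1, 0.5, 0.0]
width: 0.0869
```

```bash
python3 -c "
from go import *
delta(.003)
c=snap('wrist','w3.png')"
```

```text
t 3.5833 tcp [0.5499 0.0021 0.2542] goal [0.5505 0.0025 0.254 ] shift [-0.0005  0.0004  0.0005] turn [-0.0022 -0.0021  0.0018] w 0.08690025221408322 F [1.1  0.5  0.04]
```

View pics/w3.png

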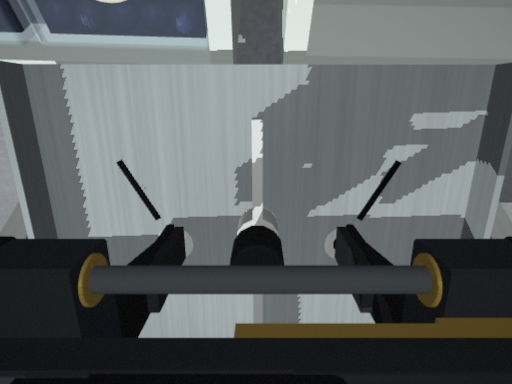

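The knob is between the fingers at column ~257, with the fingertips at 183 and 337 (centre 260). Closing the gripper.

Emit:
{"api": "arm_command", "payload": {"commands": [[60, [0, 0, 0], [0, 0, 0]], [45, [0, 0, 0], [0, 0, 0]], [35, [0, 0, 0], [0, 0, 0]], [25, [0, 0, 0], [0, 0, 0]], [15, [0, 0, 0], [0, 0, 0]], [10, [0, 0, 0], [0, 0, 0]], [10, [0, 0, 0], [0, 0, 0]], [10, [0, 0, 0], [0, 0, 0]], [10, [0, 0, 0], [0, 0, 0]], [10, [0, 0, 0], [0, 0, 0]]], "squeeze": 35}}

```text
time: 4.47
ee_pos: [0.5498, 0.002, 0.2547]
eef_rot: [0.013, 0.954, -0.005, 0.3]
ft_force: [-0.2, -1.1, -0.2]
width: 0.0277
```

Gripped at 27.7 mm, with little side force. Now I'll pull out 15 mm along −z.

Emit:
{"api": "arm_command", "payload": {"commands": [[10, [0, 0, -0.002], [0, 0, 0]], [10, [0, 0, -0.004], [0, 0, 0]], [10, [0, 0, -0.006], [0, 0, 0]], [10, [0, 0, -0.008], [0, 0, 0]], [10, [0, 0, -0.01], [0, 0, 0]], [10, [0, 0, -0.012], [0, 0, 0]], [10, [0, 0, -0.014], [0, 0, 0]], [10, [0, 0, -0.015], [0, 0, 0]], [10, [0, 0, -0.015], [0, 0, 0]], [10, [0, 0, -0.015], [0, 0, 0]]]}}

```text
time: 5.3
ee_pos: [0.5411, 0.0023, 0.2669]
eef_rot: [0.013, 0.954, -0.005, 0.3]
ft_force: [5.5, -0.3, -5.2]
width: 0.027
```

```bash
python3 -c "
from go import *
delta(.003)
s=read_state();print(R.from_quat(s['eef_rot']).inv().apply(s['ft_force']),s['torque'])
P,Q=tgt(.018)
for a in np.linspace(0,-.5,11): print(round(a,2),Q.inv().apply(tgt(.018,a)[0]-P).round(4))
c=snap('wrist','w4.png')"
```

```text
t 5.3 tcp [0.5411 0.0023 0.2669] goal [0.5505 0.0025 0.254 ] shift [-0.0003  0.0005  0.016 ] turn [-0.0018 -0.0016  0.0014] w 0.026971496045193506 F [ 5.48 -0.28 -5.24]
[-1.49679484 -0.10700133  7.44022467] [-0.01564855  0.40057322 -0.03717238]
0.0 [0. 0. 0.]
-0.05 [-0.0001 -0.006   0.    ]
-0.1 [-0.0006 -0.012   0.    ]
-0.15 [-0.0013 -0.0179  0.    ]
-0.2 [-0.0024 -0.0238  0.    ]
-0.25 [-0.0037 -0.0297 -0.    ]
-0.3 [-0.0054 -0.0355 -0.    ]
-0.35 [-0.0073 -0.0411  0.    ]
-0.4 [-0.0095 -0.0467  0.    ]
-0.45 [-0.0119 -0.0522  0.    ]
-0.5 [-0.0147 -0.0575 -0.    ]
```

View pics/w4.png

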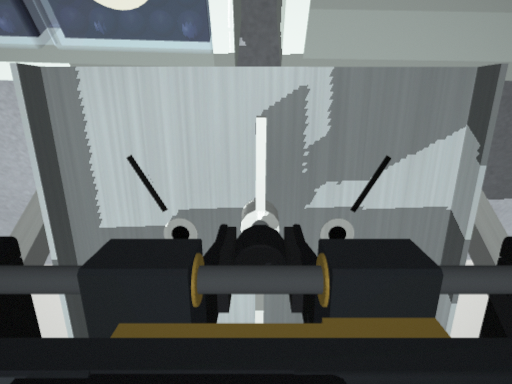

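Axial force is 7.4 N, which fits a plunger draw of about 15 mm, so the pin is out. Next is the swing toward −y.

Emit:
{"api": "arm_command", "payload": {"commands": [[10, [0, -0.002, 0], [0, 0, 0]], [10, [0, -0.005, 0], [0, 0, 0]], [10, [-0.0003, -0.009, 0], [0, 0, 0]], [10, [-0.0007, -0.013, 0], [0, 0, 0]], [10, [-0.0012, -0.017, 0], [0, 0, 0]], [10, [-0.0019, -0.021, 0], [0, 0, 0]], [10, [-0.0026, -0.025, 0], [0, 0, 0]], [10, [-0.0034, -0.0285, 0], [0, 0, 0]], [10, [-0.004, -0.031, 0], [0, 0, 0]], [10, [-0.0044, -0.032, 0], [0, 0, 0]]]}}

```text
time: 6.18
ee_pos: [0.5437, -0.0297, 0.2694]
eef_rot: [0.013, 0.954, -0.005, 0.3]
ft_force: [3.2, 1.7, -6.8]
width: 0.0272
```

```bash
python3 -c "
from go import *
delta(.018,-.27)
s=read_state();print(R.from_quat(s['eef_rot']).inv().apply(s['ft_force']),s['torque'])
c=snap('wrist','w5.png')"
```

```text
t 6.1833 tcp [ 0.5437 -0.0297  0.2694] goal [ 0.5446 -0.0293  0.2688] shift [-0.0004  0.0004  0.0009] turn [-0.0016 -0.002   0.0014] w 0.027194372500410246 F [ 3.19  1.74 -6.77]
[1.29339076 1.84940441 7.34300138] [0.34378754 0.76864981 0.25659653]
```

View pics/w5.png

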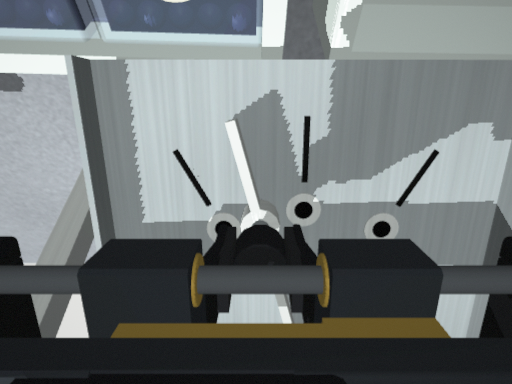

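The middle hole is now uncovered at (304,210) and the gate is swinging. I'll continue to −0.5 rad.

Emit:
{"api": "arm_command", "payload": {"commands": [[10, [-0.0005, -0.002, 0], [0, 0, 0]], [10, [-0.0015, -0.005, 0], [0, 0, 0]], [10, [-0.003, -0.009, 0], [0, 0, 0]], [10, [-0.0045, -0.013, 0], [0, 0, 0]], [10, [-0.0062, -0.017, 0], [0, 0, 0]], [10, [-0.0078, -0.0205, 0], [0, 0, 0]], [10, [-0.009, -0.023, 0], [0, 0, 0]], [10, [-0.0099, -0.0247, 0], [0, 0, 0]], [10, [-0.0103, -0.0255, 0], [0, 0, 0]], [10, [-0.0103, -0.0255, 0], [0, 0, 0]]]}}

```text
time: 7.07
ee_pos: [0.5515, -0.0558, 0.2754]
eef_rot: [0.014, 0.954, -0.006, 0.3]
ft_force: [1.8, -0.8, -7.9]
width: 0.027
```

```bash
python3 -c "
from go import *
delta(.018,-.5)
s=read_state();print(R.from_quat(s['eef_rot']).inv().apply(s['ft_force']),s['torque'])
c=snap('wrist','w6.png')"
```

```text
t 7.0667 tcp [ 0.5515 -0.0558  0.2754] goal [ 0.5523 -0.0551  0.2748] shift [-0.0003  0.0007  0.0009] turn [-0.0022 -0.002   0.0012] w 0.026988382282821143 F [ 1.82 -0.76 -7.95]
[ 3.0342207  -0.68111968  7.57702781] [-0.25074867  1.30483248 -0.24487237]
```

View pics/w6.png

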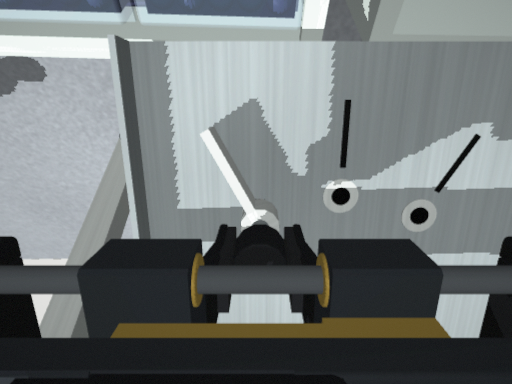

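The blade now lies over the right hole's line (blade tip at (207,132)). I'll lower the pin while gripping loosely enough to notice resistance.

Emit:
{"api": "arm_command", "payload": {"commands": [[10, [0, 0, 0.0015], [0, 0, 0]], [10, [0, 0, 0.003], [0, 0, 0]], [10, [0, 0, 0.0045], [0, 0, 0]], [10, [0, 0, 0.006], [0, 0, 0]], [10, [0, 0, 0.007], [0, 0, 0]], [10, [0, 0, 0.008], [0, 0, 0]], [10, [0, 0, 0.009], [0, 0, 0]], [10, [0, 0, 0.009], [0, 0, 0]], [10, [0, 0, 0.009], [0, 0, 0]], [10, [0, 0, 0.009], [0, 0, 0]]]}}

```text
time: 7.95
ee_pos: [0.5567, -0.0556, 0.268]
eef_rot: [0.013, 0.954, -0.005, 0.3]
ft_force: [-0.8, -3.8, -6.8]
width: 0.0273
```

```bash
python3 -c "
from go import *
delta(.003,-.5)
s=read_state();print(R.from_quat(s['eef_rot']).inv().apply(s['ft_force']),s['torque'])"
```

```text
t 7.95 tcp [ 0.5567 -0.0556  0.268 ] goal [ 0.5609 -0.0554  0.2625] shift [-0.0003  0.0004  0.007 ] turn [-0.0019 -0.0018  0.0014] w 0.02726453483066746 F [-0.75 -3.82 -6.81]
[ 4.42702434 -3.82012361  5.22450236] [-0.47182743  1.81547123 -0.46247991]
```

Axial force is 5.2 N, as the spring should give at 6 mm draw, so the pin has entered the hole. I'll lower the rest and relieve the small side load.

Emit:
{"api": "arm_command", "payload": {"commands": [[10, [0.0003, -0.0003, 0.001], [0, 0, 0]], [10, [0.0005, -0.0005, 0.002], [0, 0, 0]], [10, [0.0005, -0.0005, 0.003], [0, 0, 0]], [10, [0.0005, -0.0005, 0.004], [0, 0, 0]], [10, [0.0005, -0.0005, 0.005], [0, 0, 0]], [10, [0.0005, -0.0005, 0.006], [0, 0, 0]], [10, [0.0005, -0.0005, 0.006], [0, 0, 0]], [10, [0.0005, -0.0005, 0.006], [0, 0, 0]], [10, [0.0005, -0.0005, 0.006], [0, 0, 0]], [10, [0.0005, -0.0005, 0.006], [0, 0, 0]]]}}

```text
time: 8.78
ee_pos: [0.5599, -0.056, 0.2631]
eef_rot: [0.013, 0.954, -0.005, 0.3]
ft_force: [-0.2, 0.8, -5.2]
width: 0.0267
```

```bash
python3 -c "
from go import *
delta(.003,-.5)
s=read_state();print(R.from_quat(s['eef_rot']).inv().apply(s['ft_force']),s['torque'])"
```

```text
t 8.7833 tcp [ 0.5599 -0.056   0.2631] goal [ 0.5609 -0.0554  0.2625] shift [-0.0004  0.0007  0.0011] turn [-0.0015 -0.001   0.0016] w 0.0267301856156702 F [-0.19  0.8  -5.2 ]
[3.15618458 0.80188054 4.14035907] [0.16177244 1.36317361 0.08802535]
```

Now release. Opening to full span is fine here, since the gate boss is narrower than the fingers.

Emit:
{"api": "arm_command", "payload": {"commands": [[40, [0, 0, 0], [0, 0, 0]], [50, [0, 0, 0], [0, 0, 0]], [60, [0, 0, 0], [0, 0, 0]], [70, [0, 0, 0], [0, 0, 0]], [80, [0, 0, 0], [0, 0, 0]], [90, [0, 0, 0], [0, 0, 0]], [90, [0, 0, 0], [0, 0, 0]], [90, [0, 0, 0], [0, 0, 0]], [90, [0, 0, 0], [0, 0, 0]], [90, [0, 0, 0], [0, 0, 0]]]}}

```text
time: 9.62
ee_pos: [0.5598, -0.0562, 0.2629]
eef_rot: [0.013, 0.954, -0.005, 0.3]
ft_force: [1.1, 0.3, -0.0]
width: 0.0773
```

Emit:
{"api": "arm_command", "payload": {"commands": [[90, [0, 0, -0.005], [0, 0, 0]], [90, [0, 0, -0.012], [0, 0, 0]], [90, [0, 0, -0.022], [0, 0, 0]], [90, [0, 0, -0.034], [0, 0, 0]], [90, [0, 0, -0.048], [0, 0, 0]], [90, [0, 0, -0.064], [0, 0, 0]], [90, [0, 0, -0.08], [0, 0, 0]], [90, [0, 0, -0.092], [0, 0, 0]], [90, [0, 0, -0.1], [0, 0, 0]], [90, [0, 0, -0.1], [0, 0, 0]]]}}

```text
time: 10.45
ee_pos: [0.5024, -0.0545, 0.3469]
eef_rot: [0.014, 0.953, -0.005, 0.301]
ft_force: [1.3, -0.5, -0.2]
width: 0.0785
```

```bash
python3 -c "
from go import *
import pickle
delta(.103,-.5)
s=read_state();c=snap('wrist','w7.png');t=snap('top','top7.png');pickle.dump((s,c),open('w7.pkl','wb'))
a=c['pixels'][100:260,150:390]
cv2.imwrite('pics/w7z.png',cv2.cvtColor(cv2.resize(a,None,fx=3.3,fy=3.3,interpolation=cv2.INTER_CUBIC),cv2.COLOR_RGB2BGR))
import fit
p=np.load('p.npy');M=c['mount'];Q=R.from_quat(s['eef_rot'])
def pw(P):
    t=Q.inv().apply(P-s['ee_pos']); k=M[:3,:3].T@(t-M[:3,3]); return np.array([c['fx']*k[0]/k[2]+c['cx'],c['fy']*k[1]/k[2]+c['cy']])
pr=lambda P:((pw(fit.world(p,P))-[150,100])*3.3).round(1)
for d in (0,.011): print('knobtop',d,pr(fit.hole(-.5)+(.06+d)*fit.n_))
for a in (-.46,-.5,-.53): print(a,'tip top edge',pr(fit.hole(a,.19)+.024*fit.n_),'knobtop',pr(fit.hole(a)+.06*fit.n_))
print('holes',pr(fit.hole(0)),pr(fit.hole(.5)))
"
```

```text
t 10.45 tcp [ 0.5024 -0.0545  0.3469] goal [ 0.5036 -0.0537  0.3444] shift [0.0005 0.0009 0.0027] turn [-0.001   0.0015  0.0006] w 0.07847080461320424 F [ 1.28 -0.45 -0.21]
scene cam at [ 0.63564467 -0.58189991  1.7034779 ]
top cam at [0.38304751 0.01764611 1.60312986]
knobtop 0 [358.3 331.8]
knobtop 0.011 [358.1 346.8]
-0.46 tip top edge [255.2  49.3] knobtop [375.8 323.1]
-0.5 tip top edge [229.7  63.1] knobtop [358.3 331.8]
-0.53 tip top edge [211.   74.2] knobtop [345.4 338.7]
holes [553.9 220.2] [743.3 268.5]
```

View pics/w7z.png

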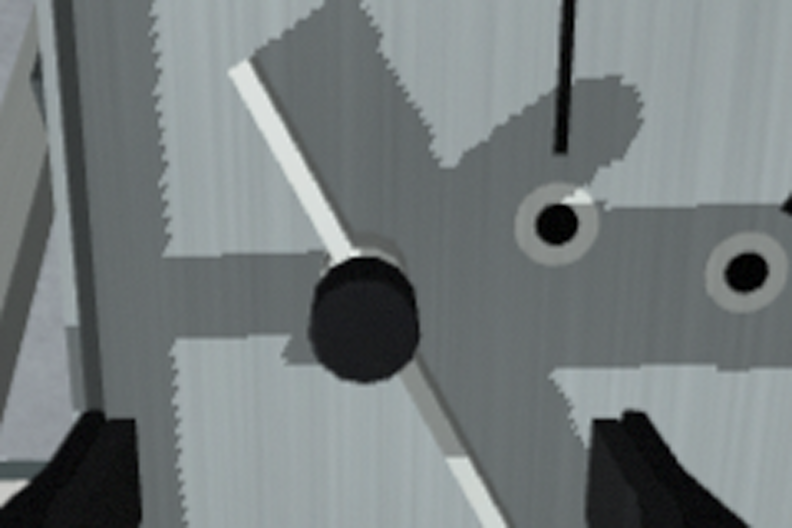

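View pics/top7.png

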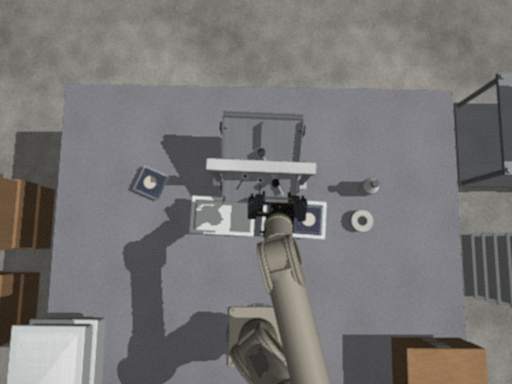

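The knob top sits at about (365,329) in the zoomed view. The prediction is about row 334 with the pin home and about 350 if it were resting on the plate. The blade tip at (238,66) corresponds to about −0.49 rad. The bystanders' pixels in the top view haven't changed, and the hand is clear, so I'm handing in.

```bash
python3 -c "
from h import *
a=cv2.imread('pics/top0.png').astype(int);b=cv2.imread('pics/top7.png').astype(int)
for n,(x,y) in dict(punnet=(150,183),bottle=(371,186),roll=(362,221)).items(): print(n,abs(a-b)[y-20:y+20,x-20:x+20].max(2).mean().round(2))
print(close_job())"
```

```text
punnet 5.04
bottle 5.12
roll 5.4
the job is handed in; nothing more can be done
None
```

The gate now stands in the hole on the full crate's side (the chute's −y side) with the pin home, and I handed the job in at about 10.6 s. `close_job()` gives no verdict, so this rests on my own checks.

I gripped the knob along the slope's normal and drew it about 15 mm, against 7.4 N on the spring. Then I swung the gate across, lowered the pin into the hole, let go and backed off 100 mm.

**Last checks:**
- **Gate angle:** the wrist picture puts the blade tip at about −0.49 rad, inside the −0.46 to −0.53 range.
- **Pin:** the knob is at the height expected with the pin fully home. If it were resting on the plate it would sit about 15 to 20 rows lower in the zoomed picture. That view can't settle the last couple of millimetres. The spring force falling as the pin went in (7.6, then 5.2, then 4.1 N) also points to it being home.
- **Loose items:** the punnet, bottle and label roll look unmoved in the top view, with only noise-level pixel differences.
- **Robot:** the hand was clear of everything, with wrist force near zero.

**Disagreement:** the overhead cameras' first fit put the knob about 1 cm lower than the wrist camera did. I used a refined estimate from the close wrist pictures, and the grasp confirmed it.

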